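# Start the star knob cleanly on its thread and clamp the belt pulley

### The job

The belt pulley on the checking stand is not clamped yet: someone left the red star knob sitting loose on the spindle, on top of the thread. Under a light push turn the knob backwards (anticlockwise from above) until it drops into the start of the thread with a click, then forwards (clockwise) until it is home on the pulley's hub and snug. Do not force it against a stop, cross-thread or overtighten it; then let go and back off, with the pulley still in place and the other goods on the bench left where they are.

Things in the scene. Friction and masses are not known exactly. Their poses are not given: they have to be found in the camera images.
- knob: Star knob, about 0.15 kg, sitting loose and unstarted on top of the spindle (it may lean 2 degrees): hollow black skirt 43 mm across, six red lobes around it, closed red top. 40 mm tall; origin at the centre of its underside, z up. Three steel lugs inside its bore run on the stand's thread, with 1.5 mm of play around the spindle.
- knob_grip (a point): Point on the knob's axis 28 mm above its underside, the height to grip; axes as the knob's. Lobes every 60 degrees, one along +x; flat lobe ends 18 mm wide, 54 mm across opposite lobes, from 14 to 40 mm above the underside. Grip two opposite lobe ends with about 30 N.
- stand: Checking stand, fixed: round grey base, 170 mm across, 14 mm thick, upright steel spindle at its centre. Origin at the centre of its underside (bench height), z up along the spindle. Coarse brass three-start right-hand thread, 30 mm across, below a plain nose. The angle of the thread starts is not measured and is unrelated to the stand's yaw.
- spindle_tip (a point): Top of the spindle's nose, inside the knob, on the spindle's axis, 81.5 mm above the bench. At the start the knob's lugs rest somewhere on a thread crest, its underside 57 to 63 mm above the bench. Turned clockwise from there, it sinks a little and jams on a blunt stop; forcing it there cross-threads it.
- thread_top (a point): On the axis at the crest of the thread, 65.5 mm above the bench. Turned back under a light push (5 N), the knob rises to at most 63 mm (underside) and after 0.1 to 1.3 rad drops about 8 mm to 54-56 mm: the click. The gap is only 0.25 rad wide, then a stop blocks turning farther back; a knob held up by the hand passes over the gap without dropping.
- hub_face (a point): On the axis, 50 mm above the bench, level with the top of the pulley's hub. After the click, clockwise turning lowers the knob 4.3 mm per rad to the hub (about 1 rad); snug comes about 1.5 rad after the click. Riding on the thread takes under 0.15 N m; a steady rise to 0.2 to 0.4 N m is snug; about 1 N m against any stop, or 160 N on the thread, damages it.
- pulley: Belt pulley with black groove and bright rims, of aluminium and steel, 120 mm across, 0.7 kg, loose on the stand around the spindle; origin at the centre of its underside, 20 mm above the bench. Rim 26 mm high; hub 60 mm across, bore 35 mm, 30 mm high: its top face, where the knob seats, is 50 mm above the bench.
- carton: Bystander: brown cardboard carton, 90 x 140 x 75 mm high, origin at the centre of its underside. Leave it alone.
- filter: Bystander: blue oil filter with a white band, 75 mm across, 80 mm high, standing; origin at the centre of its underside. Leave it alone.
- spray: Bystander: yellow spray can, 56 mm across, 150 mm high, standing; origin at the centre of its underside. Leave it alone.
- bin: Bystander: empty blue plastic parts bin, 160 x 100 x 60 mm high, open at the top; origin at the centre of its underside. Leave it alone.
Mind the look-alikes: they are no part of the job. There is more than one size of the knob; the job needs the middle-sized.

How it is judged:
By the outcome, as a careful person would: the job done as asked, in the order asked, and still so for the second after the job is handed in, with the robot touching nothing.
It also fails if it takes over 50 s, if anything falls off the work surface, if the arm or the gripper's body presses on something with over 40 N, if the wrist force passes 120 N, or if a joint passes its speed limit or range.

### The arm

A 7-joint arm with a two-finger parallel gripper is mounted at the origin on the work surface. World frame = base frame: x ahead of the robot, y to its left, z up, the work surface at z = 0. Lengths are in m, angles in rad, forces in N, time in s.
With the tool pointing down it reaches from about 0.35 to 0.9 m from the base axis. Payload 7.2 kg.
Tool frame: the origin (TCP) lies at the very end of the fingers, on their centre line; the grasp point (between the pads) lies 19 mm behind it; z points along the fingers, y is the direction in which the jaws open and shut (so a half turn about z gives the same grasp; the last joint's range is limited). The gripper opens to 85 mm and grips with 20 to 120 N. Pads are 22 mm wide; open, the fingers measure 114 mm over their backs; the gripper's body (76 mm by 85 mm) begins 54 mm behind the grasp point. The pads swing forward as they close: fully open they stand 13 mm farther back than shut.
Start: joints at [1.135, 0.411, -0.013, 1.596, 0.006, 1.134, -0.082], TCP at [0.225, -0.583, 0.231] pointing down, gripper open.
Joint ranges: [-2.95, 2.95], [-0.29, 1.99], [-1.47, 1.44], [0.14, 2.54], [-1.03, 4.17], [0.13, 1.85], [-2.86, 2.86]. Speed limits (rad/s): [2.39, 2.39, 3.01, 3.01, 3.14, 3.14, 3.14].

### API

Orientations are given as a unit quaternion [x, y, z, w].
In Python, from plant import env, eyes gives the robot as it stands.
- The arm moves only by the tool send_rows, never from a script. Its argument "commands" is one flat list of numbers, 7 for each row, row after row: the shift along the world's x, y, z as a fraction of full scale, then the turn, a rotation vector about the world's x, y, z as a fraction of full scale, then the closure, from -1 (fully open) to 1 (shut). A call has 1 to 8 rows; each row shifts and turns the commanded pose from where the row before left it; what a row does not reach is not made up. Full scale, the value 1, is 0.6 m for a shift and 1.5 rad for a turn. A row lasts 1/8 s, in which the tool goes at most 62.5 mm and 10.7 degrees, less where a joint would pass 70% of its speed; a pose out of reach is approached as far as the arm can. A call with a number of a shift or a turn outside -1 to 1 is refused whole. A call with a gripper value outside its range is refused whole. The fingers move at their own pace and stop on an object; "grip_force" is the grip in N (left out, the last holds). Time passes only in rows, so rows that do not move let the fingers close. It gives the time, the measured TCP pose, the force and the opening at its end, in the units of the state.
- env.state(): the state, without advancing time (a new reading comes with each control period).
- eyes.capture(name): name is "side" or "top" or "wrist"; returns (picture, depth): 400x640x3 uint8, blue, green, red; 400x640 float32, m along the optical axis (not along the pixel's ray), 0 where there is no reading.
- eyes.calibration(name): a dict with "mtx" (3x3 intrinsics, pixels), "xyz" and "attitude" of the camera in the world. Camera axes: x right, y up, looking along -z (the intrinsics and any distortion apply to the point x, -y, -z); pixel columns grow to the right and rows downward; lengths in m; the calibration is good to about 2 mm. A picture is of the moment at which its call begins: read the wrist's pose just before it. calibration takes no time and is no camera call; for the wrist camera it gives the pose at the moment of the call.
- env.sign_off(): hands the job in, once; it reports no verdict.
The state is a dict: "time": time; "qpos": joint angles; "qd": joint speeds; "joint_efforts": joint torques, N m; "tool_pos": TCP position; "orientation": TCP orientation; "force": force on the tool from outside, world axes, zero at the start; "ft_torque": the same for the moment, N m; "opening": opening from 0.0 (shut) to 1.0 (fully open).
Only numpy, scipy, OpenCV 4.12 (cv2) and the standard library are available. Lean on these libraries where they do the work, as an engineer would, in place of code of your own. Each camera call takes 0.05 s, during which the arm holds its last target. There are 200 camera calls.

## Working session

There is one attempt and no reset: what is moved stays moved. The work goes in short steps, Python scripts to look and compute and a tool call to move; the robot and the scene stay as the last step left them, time stands still between calls to the robot, and variables do not carry over. Pictures are saved under pics/ and viewed, about 8 in all and at most 12, crops included, and the job is handed in when it is done.

Besides the shell and the picture viewer there is one more tool, called after "Request:" by a JSON object that holds its "fn" and its "kwargs". send_rows: Moves the arm, as the interface text tells. Its arguments: {"type":"object","properties":{"commands":{"type":"array"},"grip_force":{"type":"number"}},"required":["commands"]}

```bash
mkdir -p pics; ls; cat > h.py <<'E'
from plant import env, eyes
import numpy as np, cv2
from scipy.spatial.transform import Rotation as R
def cal(n):
    c=eyes.calibration(n); a=np.array(c["attitude"],float)
    return np.array(c["mtx"]),np.array(c["xyz"]),(R.from_matrix(a) if a.shape==(3,3) else R.from_quat(a)).as_matrix(),c
def pts(d,c):
    K,t,A,_=c; v,u=np.mgrid[:400,:640]
    x=(u-K[0,2])/K[0,0]*d; y=(v-K[1,2])/K[1,1]*d
    return np.stack([x,-y,-d],-1)@A.T+t
E
python3 - <<'E'
from h import *
print(env.state())
for n in("top","side"):
    c=cal(n); p,d=eyes.capture(n); print(c[3]); cv2.imwrite(f"pics/{n}.png",p); np.savez(f"{n}.npz",p=p,d=d,P=pts(d,c))
E
```

```text
pics
{'time': 0.0, 'qpos': array([ 1.13481507,  0.41192893, -0.01270657,  1.5970516 ,  0.00560224,
        1.13426276, -0.08220375]), 'qd': array([ 4.23342761e-04, -8.57048173e-04, -2.82424768e-05, -1.81294058e-03,
        1.27130988e-03,  5.43019423e-04,  8.97531194e-05]), 'joint_efforts': array([-2.28775766e-04, -6.00616407e+01,  6.82258811e-01, -2.99404675e+01,
        1.39959622e-02,  1.05419572e-02,  5.21194113e-05]), 'tool_pos': array([ 0.2244986 , -0.58276501,  0.2304319 ]), 'orientation': array([ 9.83137848e-01,  1.82864213e-01, -2.05460615e-04, -7.80936440e-04]), 'force': array([ 0.94366077, -0.75336287,  0.21246655]), 'ft_torque': array([-0.00869499, -0.0234196 , -0.0261645 ]), 'opening': 0.9982461807185228}
{'mtx': array([[403.23713506,   0.        , 324.44051211],
       [  0.        , 403.23713506, 197.5333988 ],
       [  0.        ,   0.        ,   1.        ]]), 'xyz': array([0.48384015, 0.06023088, 1.0646812 ]), 'attitude': array([ 0.01287394, -0.01705979, -0.69851999,  0.71527131])}
{'mtx': array([[400.89866669,   0.        , 315.24215916],
       [  0.        , 400.89866669, 196.139768  ],
       [  0.        ,   0.        ,   1.        ]]), 'xyz': array([0.13114918, 0.49671367, 0.77360831]), 'attitude': array([-0.13245356,  0.32817149,  0.86653448, -0.35196239])}
```

View pics/top.png

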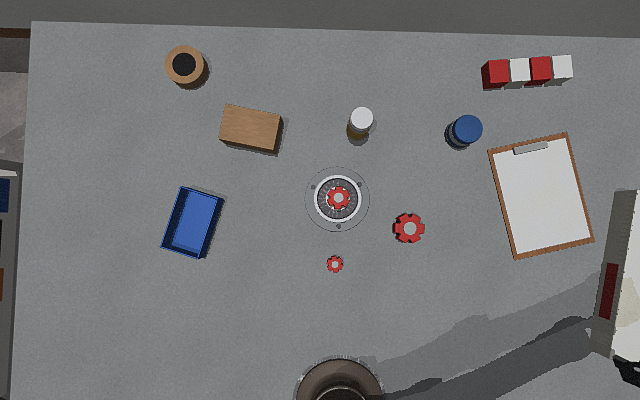

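View pics/side.png

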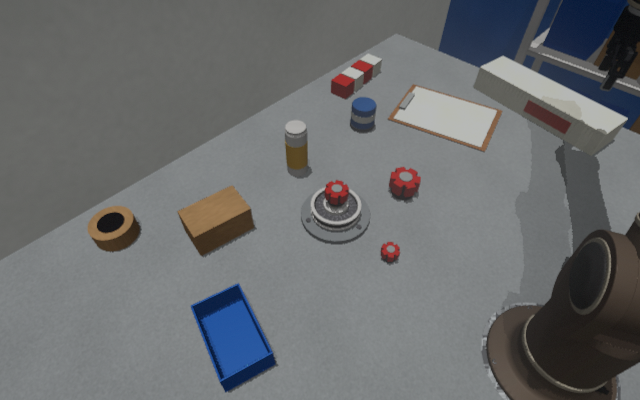

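Three red star knobs are visible in the top view: (338,198) on the stand's spindle, a large one at (408,228) and a small one at (335,264), both lying on the bench. The one on the stand fits. I'll measure it and take an enlarged crop to confirm.

```bash
python3 - <<'E'
from h import *
f=np.load("top.npz");p,P=f["p"],f["P"]
crop=p[160:240,290:440]; cv2.imwrite("pics/crop.png",cv2.resize(crop,None,fx=5,fy=5,interpolation=cv2.INTER_CUBIC))
q=P[150:250,290:390]; z=q[...,2]
b=p[150:250,290:390].astype(int)
red=(b[...,2]>110)&(b[...,1]<90)&(z>.03)
print("red z",np.percentile(z[red],[5,25,50,75,95]))
for lo,hi in((.085,.115),(.036,.056),(.008,.018)):
    m=(z>lo)&(z<hi)&(np.hypot(q[...,0]-.485,q[...,1]-.027)<.12)
    xy=q[m][:,:2]; 
    if len(xy)<5: continue
    c,r=cv2.minEnclosingCircle(xy.astype(np.float32)); print(lo,hi,len(xy),xy.mean(0),c,r,np.median(q[m][:,2]))
c=cal("top")
print("bench z",np.median(P[280:320,100:200,2]))
# ortho view of knob lobes: angle histogram
m=(z>.085)&(z<.115); xy=q[m][:,:2]; cc=xy.mean(0); d=xy-cc
a=np.degrees(np.arctan2(d[:,1],d[:,0]));r=np.hypot(*d.T)
th=a[r>.02]; 
if len(th): print("phase",np.degrees(np.angle(np.mean(np.exp(6j*np.radians(th)))))/6,len(th))
E
```

```text
red z [0.09833438 0.10039261 0.1016085  0.10279047 0.10424627]
0.085 0.115 370 [0.52593939 0.02250707] (0.5260951519012451, 0.022415030747652054) 0.027735358104109764 0.10187246697778213
0.036 0.056 1390 [0.52591623 0.02313274] (0.5262305736541748, 0.02240079455077648) 0.06028106436133385 0.042690900652070596
0.008 0.018 1358 [0.520372   0.02327083] (0.5096302032470703, 0.024556491523981094) 0.09792451560497284 0.014936852808955847
bench z 0.0018195576012717263
phase -1.0028425097234255 150
```

View pics/crop.png

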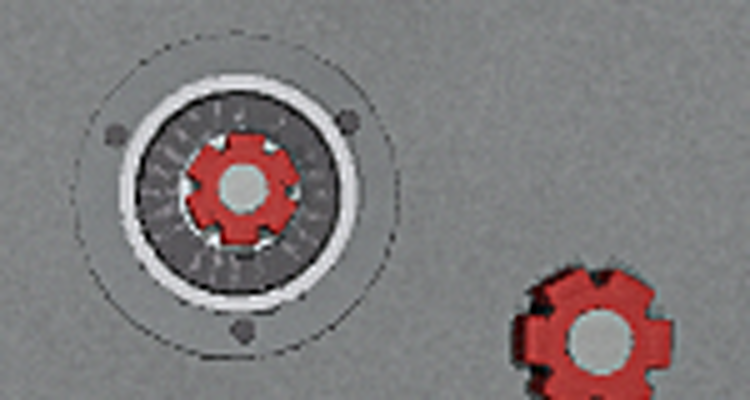

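Crop: the stand's knob (crop centre 243,189) is mid-sized, with lobes along image up/down (world ±x, phase about -1°). It sits concentric with the rim: centre (0.526, 0.0224), rim radius 60 mm, knob radius 27 mm, top 0.101, so the underside is at about 0.061. All of that matches the description. I'll move above it with the jaws along x.

Request:
{"fn": "send_rows", "kwargs": {"commands": [0.0314, 0.063, -0.003, 0, 0, 0.0494, -1, 0.0314, 0.063, -0.003, 0, 0, 0.0494, -1, 0.0314, 0.063, -0.003, 0, 0, 0.0494, -1, 0.0314, 0.063, -0.003, 0, 0, 0.0494, -1, 0.0314, 0.063, -0.003, 0, 0, 0.0494, -1, 0.0314, 0.063, -0.003, 0, 0, 0.0494, -1, 0.0314, 0.063, -0.003, 0, 0, 0.0494, -1, 0.0314, 0.063, -0.003, 0, 0, 0.0494, -1], "grip_force": 30}}

```text
time: 1.1
tool_pos: [0.3757, -0.2794, 0.2167]
orientation: [0.886, 0.463, -0.0, -0.0]
force: [1.6, -0.3, 0.7]
opening: 1.003
```

Request:
{"fn": "send_rows", "kwargs": {"commands": [0.0314, 0.063, -0.003, 0, 0, 0.0494, -1, 0.0314, 0.063, -0.003, 0, 0, 0.0494, -1, 0.0314, 0.063, -0.003, 0, 0, 0.0494, -1, 0.0314, 0.063, -0.003, 0, 0, 0.0494, -1, 0.0314, 0.063, -0.003, 0, 0, 0.0494, -1, 0.0314, 0.063, -0.003, 0, 0, 0.0494, -1, 0.0314, 0.063, -0.003, 0, 0, 0.0494, -1, 0.0314, 0.063, -0.003, 0, 0, 0.0494, -1]}}

```text
time: 2.1
tool_pos: [0.5264, 0.0227, 0.2022]
orientation: [0.712, 0.702, -0.0, -0.0]
force: [0.5, -0.0, -0.5]
opening: 0.996
```

Request:
{"fn": "send_rows", "kwargs": {"commands": [0, 0, 0, 0, 0, 0, -1, 0, 0, 0, 0, 0, 0, -1]}}

```text
time: 2.35
tool_pos: [0.5257, 0.021, 0.202]
orientation: [0.713, 0.701, -0.001, -0.0]
force: [-0.0, -0.4, 0.9]
opening: 1.0
```

```bash
python3 - <<'E'
from h import *
s=env.state();print(s["time"],s["qpos"],s["tool_pos"],R.from_quat(s["orientation"]).as_matrix(),s["force"],s["ft_torque"])
c=cal("wrist");p,d=eyes.capture("wrist");P=pts(d,c)
cv2.imwrite("pics/w1.png",p)
b=p.astype(int);z=P[...,2]
m=(z>.09)&(z<.115)&(np.hypot(P[...,0]-.526,P[...,1]-.0224)<.035)&(b[...,2]>b[...,1])
xy=P[m][:,:2];print(m.sum(), cv2.minEnclosingCircle(xy.astype(np.float32)),np.percentile(P[m][:,2],[5,50,95]))
A=np.c_[xy-xy.mean(0),np.ones(len(xy))];print("tilt",np.linalg.lstsq(A,P[m][:,2],rcond=None)[0])
m2=(z>.036)&(z<.052)&(np.hypot(P[...,0]-.526,P[...,1]-.0224)<.07);xy=P[m2][:,:2]
print("rim",cv2.minEnclosingCircle(xy.astype(np.float32)))
E
```

```text
2.35 [ 0.32835784  0.32972803 -0.5689593   1.84065676  0.20503862  1.03094531
 -0.34054645] [0.52565504 0.02096171 0.20201604] [[ 1.80566068e-02  9.99836210e-01 -1.22975785e-03]
 [ 9.99836837e-01 -1.80572158e-02 -4.85922094e-04]
 [-5.08048508e-04 -1.22078309e-03 -9.99999126e-01]] [-0.00245156 -0.43800215  0.92123944] [-0.02584212 -0.00831403  0.01149849]
3344 ((0.52680504322052, 0.019086791202425957), 0.027817627415060997) [0.09669707 0.1004967  0.10225568]
tilt [-0.00086408 -0.03179233  0.10020379]
rim ((0.5267284512519836, 0.018780391663312912), 0.06051551178097725)
```

View pics/w1.png

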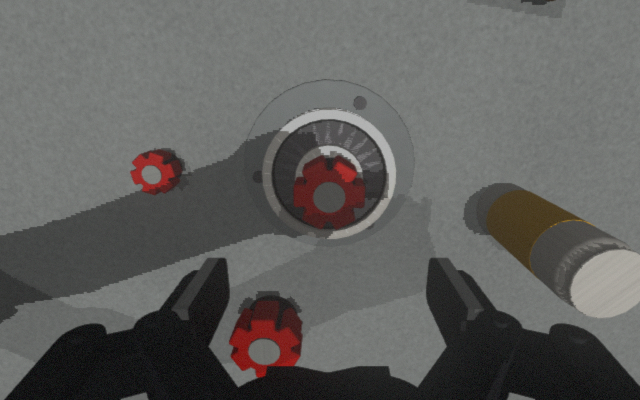

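The wrist view shows the knob at (330,195), lobes left and right toward the jaws, and the spray can clear to the right. The top and wrist cameras disagree by 3 mm in y, so I'll use the side camera to settle it.

```bash
python3 - <<'E'
from h import *
for n in("side","top"):
    f=np.load(n+".npz");p,P=f["p"],f["P"];z=P[...,2];b=p.astype(int)
    near=np.hypot(P[...,0]-.526,P[...,1]-.021)<.11
    m=near&(z>.0965)&(z<.11)
    print(n,"knob",cv2.minEnclosingCircle(P[m][:,:2].astype(np.float32)),np.median(z[m]))
    m=near&(z>.042)&(z<.052)&(b.sum(-1)>420); q=P[m][:,:2]
    A=np.c_[2*q,np.ones(len(q))];s=np.linalg.lstsq(A,(q**2).sum(1),rcond=None)[0]
    print(" rimfit",s[:2],np.sqrt(s[2]+s[:2]@s[:2]),len(q),cv2.minEnclosingCircle(q.astype(np.float32)))
    m=near&(z>.006)&(z<.02);print(" base",cv2.minEnclosingCircle(P[m&(np.hypot(P[...,0]-.526,P[...,1]-.021)<.09)][:,:2].astype(np.float32)))
E
```

```text
side knob ((0.5270549654960632, 0.0181625597178936), 0.02782810851931572) 0.09990307704933665
 rimfit [0.52632439 0.01736908] 0.05378624652517367 326 ((0.5260425806045532, 0.01772935688495636), 0.06081989407539368)
 base ((0.5251947045326233, 0.018790317699313164), 0.08634217828512192)
top knob ((0.5260951519012451, 0.022415030747652054), 0.027735358104109764) 0.10187995591914167
 rimfit [0.52640858 0.02213802] 0.05501674446095187 433 ((0.5264406800270081, 0.022185659036040306), 0.06012967601418495)
 base ((0.5256460309028625, 0.022590147331357002), 0.0851830542087555)
```

Request:
{"fn": "send_rows", "kwargs": {"commands": [0.0014, -0.0025, -0.029, 0, 0, 0, -1, 0, 0, -0.029, 0, 0, 0, -1, 0, 0, -0.029, 0, 0, 0, -1, 0, 0, -0.029, 0, 0, 0, -1, 0, 0, -0.029, 0, 0, 0, -1, 0, 0, -0.029, 0, 0, 0, -1, 0, 0, -0.029, 0, 0, 0, -1, 0, 0, -0.029, 0, 0, 0, -1]}}

```text
time: 3.4
tool_pos: [0.527, 0.0201, 0.0621]
orientation: [0.713, 0.701, 0.0, 0.0]
force: [0.2, -0.2, -0.5]
opening: 1.0
```

Request:
{"fn": "send_rows", "kwargs": {"commands": [0, 0, 0, 0, 0, 0, -1, 0, 0, 0, 0, 0, 0, -0.1, 0, 0, 0, 0, 0, 0, 0.0, 0, 0, 0, 0, 0, 0, 0.1], "grip_force": 30}}

```text
time: 3.9
tool_pos: [0.5278, 0.0201, 0.0642]
orientation: [0.713, 0.701, 0.001, 0.001]
force: [0.6, -0.4, 3.9]
opening: 0.631
```

```bash
cat >> h.py <<'E'
def st():
    s=env.state();M=R.from_quat(s["orientation"]).as_matrix()
    print("t%.2f"%s["time"],"p",s["tool_pos"].round(4),"yaw %.3f"%np.arctan2(M[1,1],M[0,1]),"F",s["force"].round(1),"T",s["ft_torque"].round(3),"op %.3f"%s["opening"],"q7 %.2f"%s["qpos"][6])
def knob():
    P=pts(eyes.capture("side")[1],cal("side"));m=(P[...,2]>.08)&(P[...,2]<.11)&(np.hypot(P[...,0]-.5265,P[...,1]-.0195)<.02)
    print("top z",np.percentile(P[m][:,2],[20,50,80]).round(4),m.sum())
E
python3 -c "
from h import *
st();p,d=eyes.capture('side');cv2.imwrite('pics/s2.png',cv2.resize(p[120:260,260:420],None,fx=4,fy=4,interpolation=cv2.INTER_CUBIC))"
```

```text
t3.90 p [0.5278 0.0201 0.0642] yaw -0.017 F [ 0.6 -0.4  3.9] T [-0.057  0.017 -0.014] op 0.631 q7 -0.46
```

View pics/s2.png

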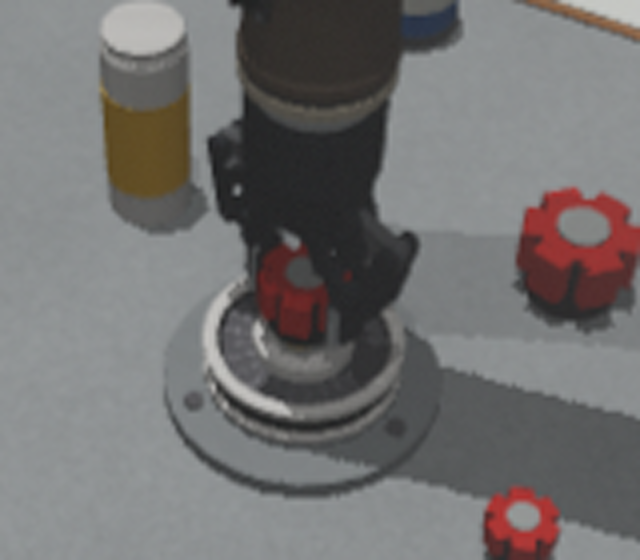

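The picture shows both fingers on opposite lobes and clear of the pulley. I'll squeeze fully at 30 N and check the forces.

Request:
{"fn": "send_rows", "kwargs": {"commands": [0, 0, 0, 0, 0, 0, 1, 0, 0, 0, 0, 0, 0, 1, 0, 0, 0, 0, 0, 0, 1, 0, 0, 0, 0, 0, 0, 1], "grip_force": 30}}

```text
time: 4.45
tool_pos: [0.5278, 0.0202, 0.0641]
orientation: [0.713, 0.701, 0.001, 0.001]
force: [0.6, -0.7, 6.2]
opening: 0.628
```

```bash
python3 -c "
from h import *
st();knob();st()"
```

```text
t4.45 p [0.5278 0.0202 0.0641] yaw -0.017 F [ 0.6 -0.7  6.2] T [-0.062  0.03   0.018] op 0.628 q7 -0.46
top z [0.0984 0.0997 0.1011] 138
t4.50 p [0.5278 0.0201 0.0641] yaw -0.017 F [ 1.  -0.9  6.8] T [-0.114  0.052  0.014] op 0.625 q7 -0.46
```

Request:
{"fn": "send_rows", "kwargs": {"commands": [0, 0, 0, 0, 0, 0.033, 1, 0, 0, 0, 0, 0, 0.033, 1, 0, 0, 0, 0, 0, 0, 1]}}

```text
time: 4.88
tool_pos: [0.5273, 0.0203, 0.0642]
orientation: [0.677, 0.736, 0.0, 0.0]
force: [-1.9, 0.4, 10.9]
opening: 0.635
```

```bash
python3 -c "
from h import *
st();knob()"
```

```text
t4.88 p [0.5273 0.0203 0.0642] yaw 0.082 F [-1.9  0.4 10.9] T [ 0.056  0.646 -0.047] op 0.635 q7 -0.38
top z [0.099  0.1004 0.1017] 144
```

Request:
{"fn": "send_rows", "kwargs": {"commands": [0, 0, 0.0012, 0, 0, 0.033, 1, 0, 0, 0, 0, 0, 0.033, 1, 0, 0, 0, 0, 0, 0, 1]}}

```text
time: 5.3
tool_pos: [0.527, 0.0202, 0.0647]
orientation: [0.64, 0.768, 0.0, 0.0]
force: [-2.1, 0.3, 7.5]
opening: 0.628
```

```bash
python3 -c "
from h import *
st();knob()"
```

```text
t5.30 p [0.527  0.0202 0.0647] yaw 0.181 F [-2.1  0.3  7.5] T [ 0.034  0.588 -0.039] op 0.628 q7 -0.29
top z [0.0993 0.1006 0.102 ] 165
```

Request:
{"fn": "send_rows", "kwargs": {"commands": [0, 0, 0.0006, 0, 0, 0.033, 1, 0, 0, 0, 0, 0, 0.033, 1]}}

```text
time: 5.6
tool_pos: [0.527, 0.0201, 0.065]
orientation: [0.601, 0.799, -0.0, 0.0]
force: [-2.2, -0.2, 9.5]
opening: 0.627
```

```bash
python3 -c "
from h import *
st();knob()"
```

```text
t5.60 p [0.527  0.0201 0.065 ] yaw 0.281 F [-2.2 -0.2  9.5] T [-0.037  0.532 -0.155] op 0.627 q7 -0.21
top z [0.0997 0.1012 0.1023] 175
```

Request:
{"fn": "send_rows", "kwargs": {"commands": [0, 0, 0.001, 0, 0, 0.033, 1, 0, 0, 0.0005, 0, 0, 0.033, 1]}}

```text
time: 5.9
tool_pos: [0.5274, 0.0201, 0.0656]
orientation: [0.561, 0.828, 0.0, 0.0]
force: [1.2, -0.6, 1.5]
opening: 0.623
```

```bash
python3 -c "
from h import *
st();knob()"
```

```text
t5.90 p [0.5274 0.0201 0.0656] yaw 0.380 F [ 1.2 -0.6  1.5] T [ 0.071 -0.176 -0.056] op 0.623 q7 -0.12
top z [0.1002 0.1013 0.103 ] 179
```

Push force dropped suddenly and the lean moment vanished, so this may be the gap. I'll press down gently without turning.

Request:
{"fn": "send_rows", "kwargs": {"commands": [0, 0, -0.002, 0, 0, 0, 1, 0, 0, -0.002, 0, 0, 0, 1]}}

```text
time: 6.2
tool_pos: [0.5276, 0.0201, 0.0646]
orientation: [0.562, 0.827, 0.0, 0.001]
force: [-7.8, -2.4, 27.5]
opening: 0.632
```

```bash
python3 -c "
from h import *
st();knob()"
```

```text
t6.20 p [0.5276 0.0201 0.0646] yaw 0.377 F [-7.8 -2.4 27.5] T [-0.315  1.647  0.174] op 0.632 q7 -0.13
top z [0.0998 0.1007 0.1019] 180
```

Not the gap: the force rose to 27 N. I'll ease back to a light push and go on.

Request:
{"fn": "send_rows", "kwargs": {"commands": [0, 0, 0.0032, 0, 0, 0, 1, 0, 0, 0, 0, 0, 0.033, 1, 0, 0, 0, 0, 0, 0.02, 1]}}

```text
time: 6.62
tool_pos: [0.5277, 0.0206, 0.0652]
orientation: [0.528, 0.849, 0.001, 0.0]
force: [1.9, 2.1, 4.6]
opening: 0.629
```

```bash
python3 -c "
from h import *
st();knob()"
```

```text
t6.62 p [0.5277 0.0206 0.0652] yaw 0.459 F [1.9 2.1 4.6] T [ 0.479 -0.304 -0.03 ] op 0.629 q7 -0.06
top z [0.1001 0.1012 0.1024] 180
```

Request:
{"fn": "send_rows", "kwargs": {"commands": [0, 0, 0, 0, 0, 0.033, 1, 0, 0, 0, 0, 0, 0.033, 1]}}

```text
time: 6.92
tool_pos: [0.5263, 0.02, 0.0643]
orientation: [0.485, 0.874, -0.0, -0.001]
force: [0.5, -0.2, -1.7]
opening: 0.627
```

```bash
python3 -c "
from h import *
st();knob()"
```

```text
t6.92 p [0.5263 0.02   0.0643] yaw 0.558 F [ 0.5 -0.2 -1.7] T [0.142 0.037 0.   ] op 0.627 q7 0.02
top z [0.099  0.1002 0.1016] 188
```

Force is -1.7 N and z fell by 0.9 mm with no moment, so the knob is hanging from the hand. I'll lower it.

Request:
{"fn": "send_rows", "kwargs": {"commands": [0, 0, -0.0025, 0, 0, 0, 1, 0, 0, -0.0025, 0, 0, 0, 1]}}

```text
time: 7.22
tool_pos: [0.5265, 0.02, 0.0621]
orientation: [0.486, 0.874, -0.001, -0.0]
force: [-4.3, 0.5, 7.0]
opening: 0.629
```

```bash
python3 -c "
from h import *
st();knob()"
```

```text
t7.22 p [0.5265 0.02   0.0621] yaw 0.556 F [-4.3  0.5  7. ] T [0.057 0.685 0.132] op 0.629 q7 0.02
top z [0.097  0.0981 0.0996] 178
```

Request:
{"fn": "send_rows", "kwargs": {"commands": [0, 0, 0, 0, 0, 0.025, 1, 0, 0, -0.0005, 0, 0, 0.015, 1]}}

```text
time: 7.52
tool_pos: [0.5265, 0.0199, 0.0611]
orientation: [0.458, 0.889, -0.0, -0.0]
force: [-0.9, 0.1, -2.4]
opening: 0.628
```

```bash
python3 -c "
from h import *
st();knob()"
```

```text
t7.53 p [0.5265 0.0199 0.0611] yaw 0.619 F [-0.9  0.1 -2.4] T [ 0.093  0.196 -0.007] op 0.628 q7 0.07
top z [0.0956 0.0969 0.0982] 187
```

Falling free again, so I'll keep lowering.

Request:
{"fn": "send_rows", "kwargs": {"commands": [0, 0, -0.0025, 0, 0, 0, 1, 0, 0, -0.0025, 0, 0, 0, 1]}}

```text
time: 7.82
tool_pos: [0.5272, 0.0199, 0.0584]
orientation: [0.459, 0.888, 0.0, 0.0]
force: [0.6, -0.0, -1.1]
opening: 0.626
```

```bash
python3 -c "
from h import *
st();knob()"
```

```text
t7.83 p [0.5272 0.0199 0.0584] yaw 0.617 F [ 0.6 -0.  -1.1] T [-0.003 -0.002 -0.008] op 0.626 q7 0.07
top z [0.0934 0.0944 0.0956] 179
```

Request:
{"fn": "send_rows", "kwargs": {"commands": [0, 0, -0.0015, 0, 0, 0, 1, 0, 0, -0.0015, 0, 0, 0, 1]}}

```text
time: 8.12
tool_pos: [0.5273, 0.02, 0.0576]
orientation: [0.459, 0.888, -0.0, 0.0]
force: [-4.4, -0.6, 15.4]
opening: 0.627
```

```bash
python3 -c "
from h import *
st();knob()"
```

```text
t8.12 p [0.5273 0.02   0.0576] yaw 0.617 F [-4.4 -0.6 15.4] T [-0.308  1.004 -0.062] op 0.627 q7 0.06
top z [0.0924 0.0938 0.0949] 179
```

The total drop is about 8 mm and the knob now rests on the thread flank (underside about 54 mm): that's the click. I'll ease the push and turn clockwise, following 4.3 mm per rad.

Request:
{"fn": "send_rows", "kwargs": {"commands": [0, 0, 0.001, 0, 0, -0.033, 1, 0, 0, -0.0004, 0, 0, -0.033, 1, 0, 0, -0.0004, 0, 0, -0.033, 1]}}

```text
time: 8.55
tool_pos: [0.5283, 0.0202, 0.0576]
orientation: [0.524, 0.852, 0.001, 0.001]
force: [1.6, -0.4, 3.2]
opening: 0.627
```

```bash
python3 -c "
from h import *
st();knob()"
```

```text
t8.55 p [0.5283 0.0202 0.0576] yaw 0.467 F [ 1.6 -0.4  3.2] T [-0.119 -0.219  0.027] op 0.627 q7 -0.06
top z [0.0925 0.0936 0.0947] 175
```

Request:
{"fn": "send_rows", "kwargs": {"commands": [0, 0, -0.0004, 0, 0, -0.033, 1, 0, 0, -0.0004, 0, 0, -0.033, 1, 0, 0, -0.0004, 0, 0, -0.033, 1, 0, 0, -0.0004, 0, 0, -0.033, 1]}}

```text
time: 9.1
tool_pos: [0.5283, 0.0202, 0.0566]
orientation: [0.606, 0.796, 0.001, 0.001]
force: [1.5, -1.2, 3.6]
opening: 0.631
```

```bash
python3 -c "
from h import *
st();knob()"
```

```text
t9.10 p [0.5283 0.0202 0.0566] yaw 0.270 F [ 1.5 -1.2  3.6] T [-0.145 -0.3   -0.011] op 0.631 q7 -0.23
top z [0.0914 0.0924 0.0936] 169
```

Request:
{"fn": "send_rows", "kwargs": {"commands": [0, 0, -0.0004, 0, 0, -0.033, 1, 0, 0, -0.0004, 0, 0, -0.033, 1, 0, 0, -0.0004, 0, 0, -0.033, 1, 0, 0, -0.0004, 0, 0, -0.033, 1, 0, 0, -0.0004, 0, 0, -0.033, 1, 0, 0, -0.0004, 0, 0, -0.033, 1]}}

```text
time: 9.9
tool_pos: [0.5283, 0.0201, 0.0552]
orientation: [0.716, 0.698, 0.001, 0.001]
force: [1.7, -0.5, 5.6]
opening: 0.628
```

```bash
python3 -c "
from h import *
st();knob()"
```

```text
t9.90 p [0.5283 0.0201 0.0552] yaw -0.027 F [ 1.7 -0.5  5.6] T [-0.253 -0.328  0.044] op 0.628 q7 -0.48
top z [0.0898 0.0912 0.0925] 127
```

Request:
{"fn": "send_rows", "kwargs": {"commands": [0, 0, -0.0003, 0, 0, -0.033, 1, 0, 0, -0.0003, 0, 0, -0.033, 1, 0, 0, -0.0003, 0, 0, -0.033, 1, 0, 0, -0.0003, 0, 0, -0.033, 1]}}

```text
time: 10.45
tool_pos: [0.5278, 0.0202, 0.0542]
orientation: [0.782, 0.624, 0.001, 0.0]
force: [1.3, 0.6, 3.6]
opening: 0.628
```

```bash
python3 -c "
from h import *
st();knob()"
```

```text
t10.45 p [0.5278 0.0202 0.0542] yaw -0.224 F [1.3 0.6 3.6] T [-0.12  -0.231 -0.002] op 0.628 q7 -0.64
top z [0.0889 0.0901 0.0912] 106
```

Request:
{"fn": "send_rows", "kwargs": {"commands": [0, 0, -0.0003, 0, 0, -0.033, 1, 0, 0, -0.0003, 0, 0, -0.033, 1, 0, 0, 0, 0, 0, -0.033, 1]}}

```text
time: 10.88
tool_pos: [0.5275, 0.0203, 0.0536]
orientation: [0.826, 0.564, 0.001, 0.0]
force: [0.7, 0.8, 2.1]
opening: 0.625
```

```bash
python3 -c "
from h import *
st();knob()"
```

```text
t10.88 p [0.5275 0.0203 0.0536] yaw -0.372 F [0.7 0.8 2.1] T [ 0.108 -0.251  0.024] op 0.625 q7 -0.77
top z [0.0885 0.0893 0.0909] 88
```

Request:
{"fn": "send_rows", "kwargs": {"commands": [0, 0, -0.0002, 0, 0, -0.033, 1, 0, 0, -0.0002, 0, 0, -0.033, 1, 0, 0, 0, 0, 0, 0, 1]}}

```text
time: 11.3
tool_pos: [0.5276, 0.0207, 0.0535]
orientation: [0.852, 0.523, 0.001, 0.0]
force: [0.1, 0.0, 5.4]
opening: 0.624
```

```bash
python3 -c "
from h import *
st();knob()"
```

```text
t11.30 p [0.5276 0.0207 0.0535] yaw -0.469 F [0.1 0.  5.4] T [ 0.142 -0.278 -0.037] op 0.624 q7 -0.85
top z [0.0888 0.0896 0.0904] 71
```

z has stopped falling, so the knob is at the hub. Small turns to snug now.

Request:
{"fn": "send_rows", "kwargs": {"commands": [0, 0, 0, 0, 0, -0.033, 1, 0, 0, 0, 0, 0, -0.033, 1, 0, 0, 0, 0, 0, 0, 1]}}

```text
time: 11.72
tool_pos: [0.5276, 0.0206, 0.0535]
orientation: [0.877, 0.481, 0.001, 0.0]
force: [0.6, 1.5, 4.2]
opening: 0.628
```

```bash
python3 -c "
from h import *
st()"
```

```text
t11.72 p [0.5276 0.0206 0.0535] yaw -0.568 F [0.6 1.5 4.2] T [ 0.129 -0.241 -0.01 ] op 0.628 q7 -0.93
```

Request:
{"fn": "send_rows", "kwargs": {"commands": [0, 0, 0, 0, 0, -0.033, 1, 0, 0, 0, 0, 0, -0.033, 1, 0, 0, 0, 0, 0, 0, 1]}}

```text
time: 12.1
tool_pos: [0.5276, 0.0206, 0.0536]
orientation: [0.9, 0.437, 0.001, 0.0]
force: [1.1, -0.0, 4.8]
opening: 0.633
```

```bash
python3 -c "
from h import *
st();p,d=eyes.capture('wrist');cv2.imwrite('pics/w3.png',p)"
```

```text
t12.10 p [0.5276 0.0206 0.0536] yaw -0.667 F [ 1.1 -0.   4.8] T [ 0.119 -0.263  0.001] op 0.633 q7 -1.01
```

View pics/w3.png

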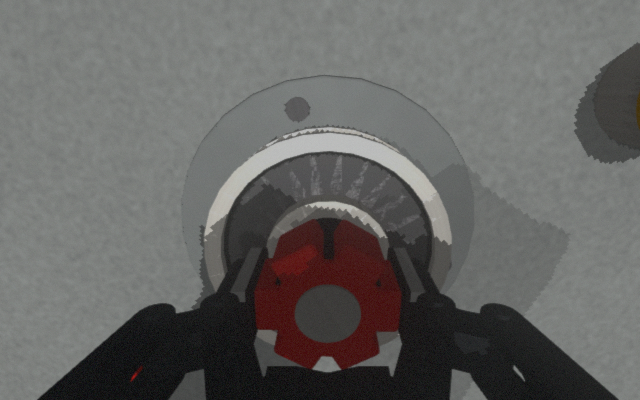

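The wrist view shows both pads square on opposite lobes (255,260 and 405,260), with the knob turning along with the hand. I'll go on in small steps.

Request:
{"fn": "send_rows", "kwargs": {"commands": [0, 0, 0, 0, 0, -0.033, 1, 0, 0, 0, 0, 0, -0.033, 1, 0, 0, 0, 0, 0, 0, 1]}}

```text
time: 12.52
tool_pos: [0.5276, 0.0205, 0.0535]
orientation: [0.92, 0.392, 0.001, 0.0]
force: [1.0, 0.4, 6.3]
opening: 0.628
```

```bash
python3 -c "
from h import *
st()"
```

```text
t12.53 p [0.5276 0.0205 0.0535] yaw -0.766 F [1.  0.4 6.3] T [ 0.132 -0.28  -0.007] op 0.628 q7 -1.10
```

Request:
{"fn": "send_rows", "kwargs": {"commands": [0, 0, 0, 0, 0, -0.033, 1, 0, 0, 0, 0, 0, 0, 1]}}

```text
time: 12.78
tool_pos: [0.5276, 0.0204, 0.0535]
orientation: [0.93, 0.369, 0.001, 0.0]
force: [0.7, 1.3, 5.1]
opening: 0.627
```

Request:
{"fn": "send_rows", "kwargs": {"commands": [0, 0, 0, 0, 0, -0.033, 1, 0, 0, 0, 0, 0, 0, 1]}}

```text
time: 13.02
tool_pos: [0.5276, 0.0202, 0.0535]
orientation: [0.938, 0.345, 0.001, 0.0]
force: [-0.0, 0.3, 5.5]
opening: 0.627
```

```bash
python3 -c "
from h import *
st();print(env.state()['joint_efforts'].round(2));knob();p,d=eyes.capture('top');cv2.imwrite('pics/t4.png',p)"
```

```text
t13.03 p [0.5276 0.0202 0.0535] yaw -0.865 F [-0.   0.3  5.5] T [-0.111 -0.31  -0.053] op 0.627 q7 -1.18
[ -0.16 -52.3   -2.73 -18.4   -0.16   0.38  -0.19]
top z [0.0878 0.089  0.0896] 28
```

Request:
{"fn": "send_rows", "kwargs": {"commands": [0, 0, 0, 0, 0, -0.033, 1, 0, 0, 0, 0, 0, 0, 1]}}

```text
time: 13.38
tool_pos: [0.5276, 0.02, 0.0536]
orientation: [0.947, 0.322, 0.001, 0.0]
force: [0.4, -0.8, 5.8]
opening: 0.623
```

```bash
python3 -c "
from h import *
st();print(env.state()['joint_efforts'].round(2))"
```

```text
t13.38 p [0.5276 0.02   0.0536] yaw -0.915 F [ 0.4 -0.8  5.8] T [-0.231 -0.376 -0.072] op 0.623 q7 -1.22
[ -0.4  -52.26  -2.84 -18.47  -0.23   0.32  -0.15]
```

Axial stop with free rotation fits thread backlash being taken up between the hub (1.0 rad) and snug (about 1.5 rad). I'll carry on in 0.05 rad steps.

Request:
{"fn": "send_rows", "kwargs": {"commands": [0, 0, 0, 0, 0, -0.033, 1, 0, 0, 0, 0, 0, 0, 1]}}

```text
time: 13.62
tool_pos: [0.5276, 0.0199, 0.0535]
orientation: [0.954, 0.299, 0.001, 0.0]
force: [0.6, -0.2, 5.3]
opening: 0.627
```

```bash
python3 -c "
from h import *
st();print(env.state()['joint_efforts'].round(2))"
```

```text
t13.62 p [0.5276 0.0199 0.0535] yaw -0.964 F [ 0.6 -0.2  5.3] T [-0.312 -0.328 -0.056] op 0.627 q7 -1.26
[ -0.54 -52.26  -2.83 -18.51  -0.32   0.28  -0.18]
```

Request:
{"fn": "send_rows", "kwargs": {"commands": [0, 0, 0, 0, 0, -0.033, 1, 0, 0, 0, 0, 0, 0, 1]}}

```text
time: 13.88
tool_pos: [0.5275, 0.0198, 0.0535]
orientation: [0.961, 0.275, 0.0, 0.0]
force: [0.9, -0.8, 6.4]
opening: 0.626
```

```bash
python3 -c "
from h import *
st();print(env.state()['joint_efforts'].round(2));p,d=eyes.capture('side');cv2.imwrite('pics/s5.png',cv2.resize(p[140:240,280:400],None,fx=5,fy=5,interpolation=cv2.INTER_CUBIC))"
```

```text
t13.88 p [0.5275 0.0198 0.0535] yaw -1.013 F [ 0.9 -0.8  6.4] T [-0.377 -0.367  0.142] op 0.626 q7 -1.30
[ -0.55 -52.29  -2.71 -18.54  -0.53   0.26  -0.36]
```

View pics/s5.png

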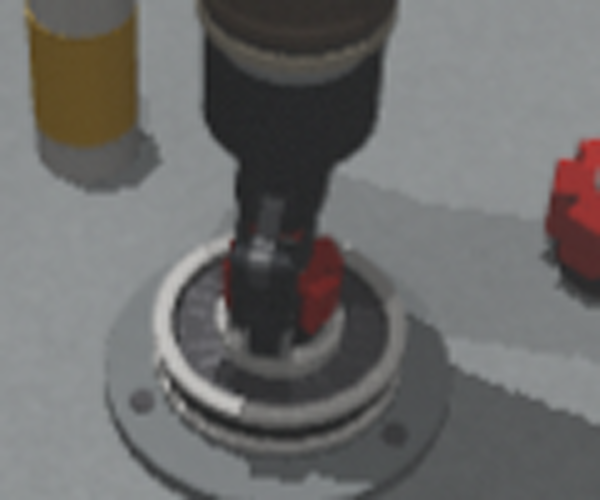

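The side view shows the knob low on the hub and the pulley in place. Torque is starting to rise (-0.06 to +0.14 N m), so I'll use smaller steps.

Request:
{"fn": "send_rows", "kwargs": {"commands": [0, 0, 0, 0, 0, -0.015, 1, 0, 0, 0, 0, 0, 0, 1]}}

```text
time: 14.18
tool_pos: [0.5275, 0.0198, 0.0535]
orientation: [0.964, 0.265, 0.0, 0.001]
force: [1.4, -0.6, 6.0]
opening: 0.622
```

```bash
python3 -c "
from h import *
st();print(env.state()['joint_efforts'].round(2))"
```

```text
t14.18 p [0.5275 0.0198 0.0535] yaw -1.035 F [ 1.4 -0.6  6. ] T [-0.44  -0.326  0.431] op 0.622 q7 -1.32
[ -0.29 -52.28  -2.49 -18.58  -0.85   0.25  -0.61]
```

Steady rise to about 0.4 N m: snug. I'll release and back off straight up.

Request:
{"fn": "send_rows", "kwargs": {"commands": [0, 0, 0, 0, 0, 0, 0, 0, 0, 0, 0, 0, 0, -0.5, 0, 0, 0, 0, 0, 0, -1, 0, 0, 0, 0, 0, 0, -1, 0, 0, 0, 0, 0, 0, -1]}}

```text
time: 14.8
tool_pos: [0.5268, 0.0201, 0.0529]
orientation: [0.965, 0.263, -0.0, -0.0]
force: [0.1, -0.8, -0.7]
opening: 1.001
```

Request:
{"fn": "send_rows", "kwargs": {"commands": [0, 0, 0.03, 0, 0, 0, -1, 0, 0, 0.03, 0, 0, 0, -1, 0, 0, 0.03, 0, 0, 0, -1, 0, 0, 0.03, 0, 0, 0, -1, 0, 0, 0.03, 0, 0, 0, -1, 0, 0, 0.03, 0, 0, 0, -1, 0, 0, 0.03, 0, 0, 0, -1, 0, 0, 0.03, 0, 0, 0, -1]}}

```text
time: 15.8
tool_pos: [0.5268, 0.0201, 0.1976]
orientation: [0.965, 0.263, -0.0, 0.0]
force: [-0.4, -0.4, -0.8]
opening: 1.003
```

Request:
{"fn": "send_rows", "kwargs": {"commands": [-0.05, 0, 0.03, 0, 0, 0, -1, -0.05, 0, 0.03, 0, 0, 0, -1, -0.05, 0, 0.03, 0, 0, 0, -1, 0, 0, 0, 0, 0, 0, -1]}}

```text
time: 16.3
tool_pos: [0.4362, 0.0201, 0.2525]
orientation: [0.965, 0.263, 0.001, 0.001]
force: [0.6, -0.4, 0.4]
opening: 0.999
```

```bash
python3 - <<'E'
from h import *
st();knob()
for n in("side",):
    P=pts(eyes.capture(n)[1],cal(n));z=P[...,2];r=np.hypot(P[...,0]-.5268,P[...,1]-.0184)
    m=(z>.082)&(r<.032);xy=P[m][:,:2];print(n,cv2.minEnclosingCircle(xy.astype(np.float32)),"tilt",np.linalg.lstsq(np.c_[xy-xy.mean(0),np.ones(len(xy))],z[m],rcond=None)[0].round(4))
    m=(z>.04)&(z<.052)&(r<.075);print(" rim",cv2.minEnclosingCircle(P[m][:,:2].astype(np.float32)))
a=eyes.capture("side")[0];cv2.imwrite("pics/s6.png",np.hstack([a[120:300,250:450]]).repeat(3,0).repeat(3,1))
E
```

```text
t16.30 p [0.4362 0.0201 0.2525] yaw -1.039 F [ 0.6 -0.4  0.4] T [0.062 0.003 0.035] op 0.999 q7 -1.22
top z [0.0883 0.0895 0.091 ] 181
side ((0.5256997346878052, 0.019709888845682144), 0.028696030378341675) tilt [ 0.0212 -0.0265  0.0887]
 rim ((0.5257396697998047, 0.01904170960187912), 0.061423998326063156)
```

View pics/s6.png

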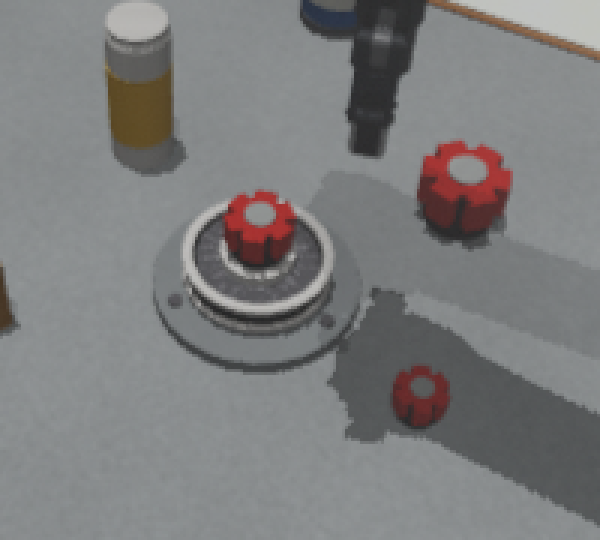

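The picture shows the knob seated level on the hub at (260,230), with the pulley in place, the bystanders and other knobs where they were, and the gripper clear. Handing in.

```bash
python3 -c "
from plant import env
print(env.sign_off())"
```

```text
the job is handed in; nothing more can be done
None
```

The knob is home on the pulley's hub and snug. I released it, backed the gripper off and handed the job in at about 16 s of the 50 s limit.

- **Finding the thread:** I turned the middle-sized knob back about 0.64 rad. It rose slightly, then dropped about 8 mm: the click.
- **Tightening:** Turning clockwise, it sank to the hub in about 1 rad. It took until about 1.65 rad for the torque to rise steadily to snug.
- **Last checks:** The side camera puts the knob's top at 89.5 mm, so its underside is about 50 mm, level with the hub. The pulley is still in place, and the spray can and the other two knobs in the last picture have not moved. The gripper reads no contact force.

These readings were off or not fully settled:

- **Push too hard once:** I took a dip in force for the thread gap and pressed with about 27 N for a moment, well over the light push asked for. I eased off straight away. There was also about 15 N when it bottomed at the click.
- **Final torque:** The last reading was 0.43 N m, just over the 0.2 to 0.4 snug range. The sensor read about 0.06 too low just before, so the true value could be nearer 0.5. That is still well under the 1 N m that damages the thread.
- **Snug angle:** Snug came at about 1.65 rad after the click, a little later than the 1.5 rad given.
- **Camera disagreement:** The top camera differed from the side and wrist cameras by 3 to 4 mm in y. I gripped closer to the side and wrist values.
- **Tilt reading:** The last tilt fit gave about 1 to 1.5 degrees, but it included the knob's sides. The knob looks level in the picture.

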